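# Set out kiln props from a slanted rack and book them

### The job

Take the two tall brown kiln props out of the slanted rack and set them down gently, not dropped, upright on the kiln shelf of the lift table, one inside each ring mark. Only then book them out on the grey panel: press the yellow key fully down and let it come up, then the green key in the same way. Leave the short white prop in its pocket, never press the red key, and leave everything else on the table where it is.

Things in the scene. Friction and masses are not known exactly. Their poses are not given: they have to be found in the camera images.
- prop_a: one of two tall brown kiln props: plain clay cylinder, 30 mm diameter, 115 mm long, 0.11 to 0.23 kg. Origin at the centre of its underside, z along its axis to its top. It starts loose in a pocket of the slanted rack, leaning 35 degrees from vertical (top towards the rack's -x side), its upper 60 mm out of the pocket
- prop_b: the other tall brown kiln prop, identical to prop_a
- short_prop: short white kiln prop, 30 mm diameter, 80 mm long, in the third pocket of the rack with 25 mm showing; not wanted. Origin at the centre of its underside, z along its axis
- rack: fixed blue rack, 205 mm along its y, 130 mm along its x; three square pockets in a row along its y, 66 mm apart, 36 mm wide inside, 55 mm deep, walls 4 mm, leaning 35 degrees with their mouths towards the rack's -x (the robot). Origin under the middle of the row, on the table. Which prop is in which pocket varies; the rack stands left or right of the panel
- lift: fixed lift table (green base 170 x 200 mm, origin at the centre of its underside, on the table), carrying a level cream kiln shelf, 170 mm along its x, 210 mm along its y. The shelf's top is anywhere from 50 to 90 mm above the table, new every time, and no reading tells the height: feel for it or look. It does not give under pushes below 100 N
- mark_1 (a point): first mark on the kiln shelf: a black ring of 52 mm outer diameter with a white middle, painted on. This point gives only where it is in plan (x, y): its z is that of the table, not that of the shelf
- mark_2 (a point): second, identical mark on the kiln shelf, 135 mm from mark_1; again only x and y count
- panel: grey booking panel, a fixed box 190 mm along its x, 75 mm along its y and 25 mm high, origin at the centre of its underside, with three keys in a row along its x, 56 mm apart; which colour is where varies
- key_yellow (a joint): travel of the yellow key in m: 0 up, 0.006 fully down; a spring needs about 1.2 N to start it and 4 N to hold it fully down, and it springs back when let go
- key_yellow_top (a point): centre of the top of the yellow key, a round push key of 28 mm diameter in a black 44 mm collar; its top is about 47 mm above the table and 10 mm above the collar when up; pressed straight down
- key_green (a joint): travel of the green key in m: 0 up, 0.006 fully down; a spring needs about 1.2 N to start it and 4 N to hold it fully down, and it springs back when let go
- key_green_top (a point): centre of the top of the green key, a round push key of 28 mm diameter in a black 44 mm collar; its top is about 47 mm above the table and 10 mm above the collar when up; pressed straight down
- key_red (a joint): travel of the red key in m: 0 up, 0.006 fully down; a spring needs about 1.2 N to start it and 4 N to hold it fully down, and it springs back when let go
- key_red_top (a point): centre of the top of the red key, a round push key of 28 mm diameter in a black 44 mm collar; its top is about 47 mm above the table and 10 mm above the collar when up; pressed straight down
- lid_a: brown clay lid with a knob, 100 mm across; bystander, origin at its underside
- lid_b: dark clay lid with a knob, 96 mm across; bystander, origin at its underside
- pot: terracotta cup, 76 mm across, 85 mm high; bystander, origin at its underside
- glaze_jar: amber jar, 64 mm across, 90 mm high; bystander, origin at its underside
- brush: brush lying on the table, 160 mm long; bystander, origin at its underside
- bowl: terracotta bowl, 92 mm across, 50 mm high; bystander, origin at its underside
Not all that is in view belongs to the job. What is shaped like the prop_a but orange or turquoise is not meant. What is shaped like the prop_b but blue or purple is not meant.

How it is judged:
On the way, in this order (a step that is already met when the one before it is completed fails the run):
1. one tall prop stands free and upright on a mark (((horizontal distance between prop_a and mark_1 below 0.012 m and angle between prop_a's own z axis and vertical below 0.06 rad and contact force between prop_a and lift above 0.2 N and contact force between the fingers and prop_a below 0.05 N and linear speed of prop_a below 0.03 m/s) or (horizontal distance between prop_a and mark_2 below 0.012 m and angle between prop_a's own z axis and vertical below 0.06 rad and contact force between prop_a and lift above 0.2 N and contact force between the fingers and prop_a below 0.05 N and linear speed of prop_a below 0.03 m/s) or (horizontal distance between prop_b and mark_1 below 0.012 m and angle between prop_b's own z axis and vertical below 0.06 rad and contact force between prop_b and lift above 0.2 N and contact force between the fingers and prop_b below 0.05 N and linear speed of prop_b below 0.03 m/s) or (horizontal distance between prop_b and mark_2 below 0.012 m and angle between prop_b's own z axis and vertical below 0.06 rad and contact force between prop_b and lift above 0.2 N and contact force between the fingers and prop_b below 0.05 N and linear speed of prop_b below 0.03 m/s))), for 0.2 s.
2. both tall props stand free and upright, one on each mark ((((horizontal distance between prop_a and mark_1 below 0.012 m and angle between prop_a's own z axis and vertical below 0.06 rad and contact force between prop_a and lift above 0.2 N and contact force between the fingers and prop_a below 0.05 N and linear speed of prop_a below 0.03 m/s) and (horizontal distance between prop_b and mark_2 below 0.012 m and angle between prop_b's own z axis and vertical below 0.06 rad and contact force between prop_b and lift above 0.2 N and contact force between the fingers and prop_b below 0.05 N and linear speed of prop_b below 0.03 m/s)) or ((horizontal distance between prop_a and mark_2 below 0.012 m and angle between prop_a's own z axis and vertical below 0.06 rad and contact force between prop_a and lift above 0.2 N and contact force between the fingers and prop_a below 0.05 N and linear speed of prop_a below 0.03 m/s) and (horizontal distance between prop_b and mark_1 below 0.012 m and angle between prop_b's own z axis and vertical below 0.06 rad and contact force between prop_b and lift above 0.2 N and contact force between the fingers and prop_b below 0.05 N and linear speed of prop_b below 0.03 m/s)))), for 0.2 s.
3. the yellow key alone is pressed down (value of joint key_yellow above 0.0045 m and value of joint each of key_green, key_red below 0.002 m), for 0.02 s.
4. the yellow key is up again (value of joint each of key_yellow, key_green below 0.002 m), for 0.05 s.
5. the green key alone is pressed down (value of joint key_green above 0.0045 m and value of joint each of key_yellow, key_red below 0.002 m), for 0.02 s.
At the end, for the whole second after the job is handed in: Both tall props stand on the kiln shelf, released and at rest, one on each mark, axes within 12 mm of the mark centres in plan and within 0.06 rad of upright; all three keys are up (all of step 4 and (((horizontal distance between prop_a and mark_1 below 0.012 m and angle between prop_a's own z axis and vertical below 0.06 rad and contact force between prop_a and lift above 0.2 N and contact force between the fingers and prop_a below 0.05 N and linear speed of prop_a below 0.03 m/s) and (horizontal distance between prop_b and mark_2 below 0.012 m and angle between prop_b's own z axis and vertical below 0.06 rad and contact force between prop_b and lift above 0.2 N and contact force between the fingers and prop_b below 0.05 N and linear speed of prop_b below 0.03 m/s)) or ((horizontal distance between prop_a and mark_2 below 0.012 m and angle between prop_a's own z axis and vertical below 0.06 rad and contact force between prop_a and lift above 0.2 N and contact force between the fingers and prop_a below 0.05 N and linear speed of prop_a below 0.03 m/s) and (horizontal distance between prop_b and mark_1 below 0.012 m and angle between prop_b's own z axis and vertical below 0.06 rad and contact force between prop_b and lift above 0.2 N and contact force between the fingers and prop_b below 0.05 N and linear speed of prop_b below 0.03 m/s))) and value of joint key_red below 0.002 m); the robot touches nothing.
It fails at once if the red key is pressed (over 3 mm) (value of joint key_red above 0.003 m).
It fails at once if the yellow or green key is pressed (over 3 mm) before both props stand on their marks (value of joint any of key_yellow, key_green above 0.003 m and not ((horizontal distance between prop_a and mark_1 below 0.012 m or horizontal distance between prop_a and mark_2 below 0.012 m) and (horizontal distance between prop_b and mark_1 below 0.012 m or horizontal distance between prop_b and mark_2 below 0.012 m))).
It fails at once if a tall prop is dropped onto the shelf (falls free at over 0.4 m/s, about 8 mm) or rammed onto it (over 40 N) ((linear speed of prop_a above 0.4 m/s and contact force between the fingers and prop_a below 0.05 N and (horizontal distance between prop_a and mark_1 below 0.05 m or horizontal distance between prop_a and mark_2 below 0.05 m)) or (linear speed of prop_b above 0.4 m/s and contact force between the fingers and prop_b below 0.05 N and (horizontal distance between prop_b and mark_1 below 0.05 m or horizontal distance between prop_b and mark_2 below 0.05 m)) or contact force between any of prop_a, prop_b and lift above 40 N).
It fails at once if the short white prop is shifted by more than 20 mm (distance of short_prop from where it was at the start of the episode above 0.02 m).
It fails at once if a bystander is shifted by more than 30 mm (distance of any of lid_a, lid_b, pot, glaze_jar, brush, bowl from where it was at the start of the episode above 0.03 m).
It also fails if it takes over 72 s, if anything falls off the work surface, if the arm or the gripper's body presses on something with over 40 N, if the wrist force passes 120 N, or if a joint passes its speed limit or range.

### The arm

A 6-joint arm with a two-finger parallel gripper is mounted at the origin on the work surface. World frame = base frame: x ahead of the robot, y to its left, z up, the work surface at z = 0. Lengths are in m, angles in rad, forces in N, time in s.
With the tool pointing down it reaches from about 0.2 to 0.875 m from the base axis. Payload 3.4 kg.
Tool frame: the origin (TCP) lies between the finger pads; the fingertips stand 25 mm ahead of it and the grasp point (between the pads) lies 6 mm ahead of it (r.nose_length is the z of the fingertips in the tool frame, in m); z points along the fingers, y is the line along which they close (so a half turn about z gives the same grasp; the last joint's range is limited). The gripper opens to 94 mm and grips with 3 to 60 N. Pads are 16 mm wide; open, the fingers measure 119 mm over their backs; the gripper's body (75 mm by 177 mm) begins 78 mm behind the grasp point.
Start: joints at [1.198, 0.276, 1.505, -0, 1.361, -0.121], TCP at [0.143, 0.557, 0.23] pointing down, gripper open.
Joint ranges: [-2.89, 2.89], [-0.75, 2.08], [0.22, 2.7], [-1.18, 4.32], [0.11, 2.71], [-2.7, 2.7]. Speed limits (rad/s): [2.57, 2.57, 3.14, 3.14, 3.14, 3.14].

### API

Orientations are given as a unit quaternion [w, x, y, z].
In Python, from plant import r, gripper_to, inverse_kinematics, vision, models, telemetry gives the robot as it stands. Calls block until the motion is done:
- r.move_to(position, orientation): joint-space move of the TCP to a pose.
- r.move_l(position, rot=None, vel=0.15, guard=None): straight line of the TCP; rot=None keeps the orientation; vel is the mean speed in m/s. With guard (N) it stops when the force on the tool has changed by that much, and returns True; else False.
- r.movej(angles): joint-space move.
- gripper_to(opening, f_grip=None): finger opening in m; f_grip is the grip in N (None keeps the last); returns when the fingers have stopped.
- r.hold(seconds).
- inverse_kinematics(position, orientation): joint angles nearest the present ones, or None.
- vision.snapshot(name): name is "side" or "top" or "wrist"; returns the picture (400x640x3 uint8, red, green, blue); there is no depth.
- vision.get_calibration(name): a dict with "fx", "fy", "cx", "cy" (pixels), "position" and "orientation" of the camera in the world. Camera axes: x right, y down, z forward; pixel columns grow to the right and rows downward; lengths in m; the calibration is good to about 2 mm. The wrist camera is an equidistant fisheye: a pixel r from the principal point sees the ray r / f radians off the axis. A picture is of the moment at which its call begins: read the wrist's pose just before it. get_calibration takes no time and is no camera call; for the wrist camera it gives the pose at the moment of the call.
A pose or a line that the arm cannot do raises r.PlanningError and nothing moves.
- r.sign_off(): hands the job in; it is judged then, once.
Trained networks look in the newest picture that a camera, given by its name, has taken for a name from the list of things; names that differ only in an ending like _2 or _b are one class to them, and where a whole thing is asked for, a point or a joint stands for the part that bears it (a point fixed in the world has none). Each returns a list of dicts, best first, with "score" (0 to 1); they miss things now and then, are a little off and sometimes report something else, mostly with a low value. They report only what shows in the picture. A call takes as long as a camera call. They do not tell look-alikes from the thing itself.
- models.boxes_of(thing, camera): "at" ([x, y, z] in m, in world coordinates, good to about 4 mm: the middle of the surface that is visible of it).
- models.regions_of(thing, camera): "pixels" (400x640 bool, what is visible of it).
- models.mark_of(thing, camera): "at" ([x, y, z] in m, in world coordinates, good to about 4 mm: a listed point, or the origin of a listed thing).
Readings, each from a call of its own:
- telemetry.current_t(): time.
- telemetry.current_joints(): joint angles.
- telemetry.current_dq(): joint speeds.
- telemetry.current_joint_efforts(): joint torques, N m.
- telemetry.current_ee_pos(): TCP position.
- telemetry.current_tool_rot(): TCP orientation.
- telemetry.current_wrist_force(): force on the tool from outside, world axes, zero at the start.
- telemetry.current_torque(): the same for the moment, N m.
- telemetry.current_opening(): finger opening in m.
- telemetry.current_finger_force(): force on a finger pad.
Only numpy, scipy, OpenCV 4.12 (cv2) and the standard library are available. Lean on these libraries where they do the work, as an engineer would, in place of code of your own. Each camera call takes 0.05 s, during which the arm holds its last target. There are 200 camera calls.

## Working session

There is one attempt and no reset: what is moved stays moved. The work goes in short steps, each a Python script; the robot and the scene stay as the last script left them, time stands still between calls to the robot, and variables do not carry over. Pictures are saved under pics/ and viewed, at most 10 in all, crops included, and the job is handed in when it is done.

```bash
mkdir -p pics; ls
python3 - <<'E'
from plant import r,vision,models,telemetry
import cv2,numpy as np
for c in("top","side"):
    im=vision.snapshot(c); cv2.imwrite(f"pics/{c}0.png",im[:,:,::-1])
    k=vision.get_calibration(c); print(c,{a:np.round(b,3) for a,b in k.items()})
    for t in("prop_a","short_prop","rack","lift","mark_1","panel","key_yellow_top","key_green_top","key_red_top","lid_a","pot","glaze_jar","brush","bowl"):
        print(t,[(np.round(d["at"],3).tolist(),round(d["score"],2)) for d in models.mark_of(t,c)])
print(telemetry.current_t(),r.nose_length)
E
```

```text
pics
top {'fx': np.float64(409.532), 'fy': np.float64(409.532), 'cx': np.float64(313.403), 'cy': np.float64(197.841), 'position': array([ 0.343, -0.003,  1.343]), 'orientation': array([-0.061,  0.714, -0.696,  0.05 ])}
prop_a [([0.5, -0.423, 0.013], 0.73), ([0.296, -0.275, 0.017], 0.68), ([0.647, -0.311, 0.015], 0.62), ([0.504, -0.266, 0.018], 0.58), ([0.365, -0.383, 0.018], 0.57), ([0.481, -0.205, 0.022], 0.55), ([0.623, 0.005, 0.046], 0.28)]
short_prop [([0.512, 0.008, 0.046], 0.75), ([0.515, -0.332, 0.018], 0.6), ([0.365, 0.02, 0.002], 0.5)]
rack [([0.503, -0.263, -0.003], 0.75), ([0.738, 0.134, -0.001], 0.3)]
lift [([0.558, 0.267, -0.001], 0.61), ([0.734, 0.132, -0.001], 0.37)]
mark_1 [([0.531, 0.204, 0.002], 0.65)]
panel [([0.564, 0.005, -0.001], 0.56)]
key_yellow_top [([0.623, 0.003, 0.046], 0.53), ([0.555, 0.266, 0.001], 0.28)]
key_green_top [([0.511, 0.007, 0.045], 0.41)]
key_red_top [([0.566, 0.008, 0.045], 0.39), ([0.503, -0.266, -0.004], 0.16)]
lid_a [([0.752, -0.112, 0.002], 0.73), ([0.738, 0.133, 0.0], 0.61)]
pot [([0.643, -0.45, -0.001], 0.84)]
glaze_jar [([0.74, -0.015
[... 460 characters left out ...]
12], 0.71), ([0.648, -0.315, 0.011], 0.56)]
short_prop [([0.519, -0.334, 0.014], 0.76)]
rack [([0.502, -0.269, -0.001], 0.96)]
lift [([0.552, 0.268, 0.0], 0.59)]
mark_1 [([0.53, 0.199, 0.001], 0.72)]
panel [([0.563, 0.005, -0.002], 0.96)]
key_yellow_top [([0.626, 0.006, 0.048], 0.56)]
key_green_top [([0.511, 0.003, 0.046], 0.62)]
key_red_top [([0.568, 0.004, 0.05], 0.66)]
lid_a [([0.748, -0.115, -0.002], 0.9), ([0.731, 0.132, -0.0], 0.89)]
pot [([0.643, -0.457, -0.005], 0.77)]
glaze_jar [([0.74, -0.005, 0.001], 0.93), ([0.509, 0.008, 0.045], 0.72)]
brush [([0.369, 0.019, 0.002], 0.7)]
bowl [([0.646, 0.457, 0.0], 0.91), ([0.569, 0.008, 0.045], 0.69), ([0.752, -0.114, -0.002], 0.45)]
1.5 0.025
```

View pics/top0.png

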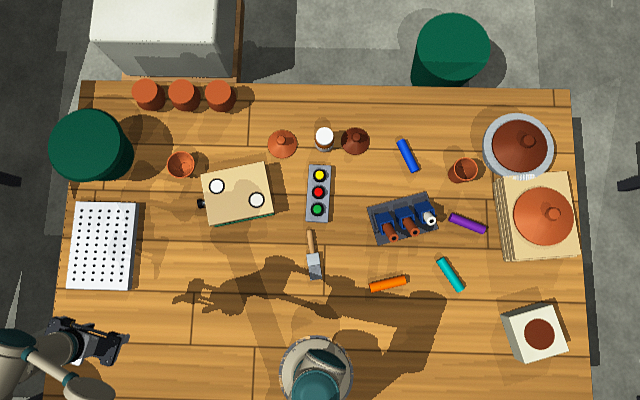

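View pics/side0.png

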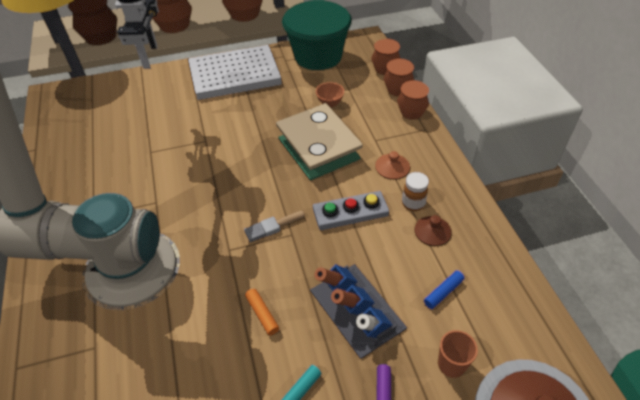

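The top view shows the two brown props at about (390,232) and (412,226), in the left and middle pockets, with the short white one at (430,218). The rings are at (217,186) and (257,200). The keys from far to near are yellow, red and green. The orange, turquoise, purple and blue cylinders lying on the table are decoys. Next I triangulate the rings and take a wrist look.

```bash
cat > h.py <<'E'
import numpy as np,cv2
from scipy.spatial.transform import Rotation as R
from plant import r,gripper_to,inverse_kinematics,vision,models,telemetry
def quat(z,y):
    z=np.array(z)/np.linalg.norm(z); y=np.array(y)-np.dot(y,z)*z; y/=np.linalg.norm(y)
    return R.from_matrix(np.c_[np.cross(y,z),y,z]).as_quat(scalar_first=True)
def ray(c,uv):
    k=vision.get_calibration(c)
    v=np.array([(uv[0]-k["cx"])/k["fx"],(uv[1]-k["cy"])/k["fy"],1])
    return np.array(k["position"]),R.from_quat(k["orientation"],scalar_first=True).apply(v/np.linalg.norm(v))
def tri(rays):
    A=sum(np.eye(3)-np.outer(d,d) for _,d in rays); b=sum((np.eye(3)-np.outer(d,d))@p for p,d in rays)
    return np.linalg.solve(A,b)
def rack_axes(yaw): return np.array([np.cos(yaw),np.sin(yaw),0]),np.array([-np.sin(yaw),np.cos(yaw),0])
S,C=np.sin(np.radians(35)),np.cos(np.radians(35))
E
python3 - <<'E'
from h import *
rings={}
for c,seeds in(("top",[(217,186),(257,200)]),("side",[(319,117),(317,149)])):
    im=cv2.imread(f"pics/{c}0.png")
    m=cv2.morphologyEx((cv2.cvtColor(im,cv2.COLOR_BGR2HSV)[...,1]<45).astype(np.uint8)*(im.min(2)>150),cv2.MORPH_OPEN,np.ones((2,2)))
    n,l,s,ce=cv2.connectedComponentsWithStats(m.astype(np.uint8))
    for sd in seeds:
        i=1+np.argmin(np.hypot(*(ce[1:]-sd).T)); print(c,sd,ce[i].round(1),s[i][2:]); rings.setdefault(c,[]).append(ce[i])
tops=rings["top"];
for a in tops:
    for b in rings["side"]:
        ra,rb=ray("top",a),ray("side",b); p=tri([ra,rb]); print(p.round(4),"gap",np.linalg.norm(np.cross(ra[1],rb[1])@(ra[0]-rb[0]))/np.linalg.norm(np.cross(ra[1],rb[1])))
x,y=rack_axes(np.radians(14.3))
d=S*x-C*np.array([0,0,1])
for s in(1,-1):
    q=quat(d,s*y); g=np.array([.502,-.266,.02])-.085*d
    for back in(.006,.1):print(s,back,inverse_kinematics(g-back*d,q))
    print(inverse_kinematics([.53,.2,.25],quat([0,0,-1],s*y)))
E
```

```text
top (217, 186) [217.3 186.8] [ 12  13 123]
top (257, 200) [257.2 200.5] [ 12  12 121]
side (319, 117) [319.5 117.4] [ 14  10 101]
side (317, 149) [318.  149.5] [ 13  10 101]
[0.5747 0.3262 0.0652] gap 0.0032497452074661723
[ 0.5923  0.3717 -0.1076] gap 0.023735258417732275
[0.5241 0.1745 0.1994] gap 0.023320634463698163
[0.5336 0.1968 0.0659] gap 0.0026619317455257602
1 0.006 None
1 0.1 None
[ 2.38017369e-01  2.52840114e-01  1.48887585e+00 -4.44089210e-16
  1.39987669e+00 -1.58236104e+00]
-1 0.006 [-1.09517862  0.26732325  2.12856956  0.88079724  0.81071879 -0.4219038 ]
-1 0.1 [-1.22878087  0.12614018  2.0544877   0.727683    1.03264269 -0.31560994]
[ 2.38017369e-01  2.52840114e-01  1.48887585e+00 -4.44089210e-16
  1.39987669e+00  1.55923161e+00]
```

Run:
```python
from h import *
x,y=rack_axes(np.radians(14.3)); d=S*x-C*np.array([0,0,1])
gripper_to(.055,20)
g=np.array([.494,-.235,.02])-.085*d
r.move_to(g-.13*d,quat(d,-y)); print(telemetry.current_t(),vision.get_calibration("wrist"))
im=vision.snapshot("wrist"); cv2.imwrite("pics/w1.png",im[:,:,::-1])
for t in("prop_a","short_prop","rack"):
    for f in(models.mark_of,models.boxes_of): print(t,[(np.round(e["at"],4).tolist(),round(e["score"],2)) for e in f(t,"wrist")])
```

```text
5.2667 {'fx': 309.70691628693146, 'fy': 309.70691628693146, 'cx': 319.6944735391697, 'cy': 200.33902187571053, 'position': array([ 0.34123252, -0.27470909,  0.35967342]), 'orientation': array([-0.14779628,  0.77643486, -0.60173871,  0.11495951])}
prop_a [([0.6491, -0.3125, 0.016], 0.95), ([0.2954, -0.2728, 0.0147], 0.83), ([0.484, -0.2037, 0.0222], 0.76), ([0.505, -0.2678, 0.0213], 0.72), ([0.5024, -0.4199, 0.0145], 0.65), ([0.5315, 0.2018, -0.001], 0.41)]
prop_a [([0.427, -0.222, 0.112], 0.81), ([0.4502, -0.2777, 0.1106], 0.76), ([0.2995, -0.2364, 0.0204], 0.75), ([0.4788, -0.4635, 0.0284], 0.72), ([0.687, -0.287, 0.0306], 0.56), ([0.5401, -0.0199, 0.0291], 0.29)]
short_prop [([0.5236, -0.3329, 0.0219], 0.61)]
short_prop [([0.4795, -0.3358, 0.0859], 0.78), ([0.5581, 0.0026, 0.0463], 0.37), ([0.5099, 0.0052, 0.0436], 0.22)]
rack [([0.5008, -0.2655, -0.0002], 0.75)]
rack [([0.4809, -0.2674, 0.0089], 0.6)]
```

View pics/w1.png

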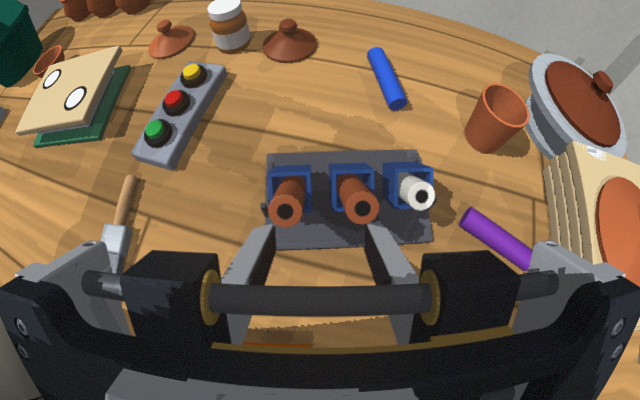

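The wrist view shows the brown prop tops with dark bore centres at (285,211) and (363,207), and the white one at (422,197). Nothing is between the fingers and the props. I cross-check the prop tops by ray intersection.

Run:
```python
from h import *
k=vision.get_calibration("wrist"); Rw=R.from_quat(k["orientation"],scalar_first=True); p=np.array(k["position"])
im=cv2.imread("pics/w1.png")
for u,v in((285,211),(363,207),(422,197)):
    w=im[v-8:v+9,u-8:u+9].max(2); ys,xs=np.nonzero(w<45+w.min()*0.5); u2,v2=u-8+xs.mean(),v-8+ys.mean()
    a,b=(u2-k["cx"])/k["fx"],(v2-k["cy"])/k["fy"]; t=np.hypot(a,b)
    d=Rw.apply([np.sin(t)*a/t,np.sin(t)*b/t,np.cos(t)])
    print((round(u2,1),round(v2,1)),[(p+d*(z-p[2])/d[2]).round(4).tolist() for z in((.1147,) if u<400 else (.0205+.08*C,))])
for deg in(14.5,16,17.5):
    x,y=rack_axes(np.radians(deg)); a=-S*x+C*np.array([0,0,1])
    print(deg,[(np.array(o)+L*a).round(4).tolist() for o,L in(((.4837,-.2039,.021),.115),((.5033,-.2666,.0205),.115),((.519,-.333,.02),.08))])
```

```text
(np.float64(284.8), np.float64(211.1)) [[0.4181, -0.2249, 0.1147]]
(np.float64(362.2), np.float64(208.0)) [[0.4371, -0.2876, 0.1147]]
(np.float64(421.2), np.float64(196.1)) [[0.4754, -0.3445, 0.086]]
14.5 [[0.4198, -0.2204, 0.1152], [0.4394, -0.2831, 0.1147], [0.4746, -0.3445, 0.0855]]
16 [[0.4203, -0.2221, 0.1152], [0.4399, -0.2848, 0.1147], [0.4749, -0.3456, 0.0855]]
17.5 [[0.4208, -0.2237, 0.1152], [0.4404, -0.2864, 0.1147], [0.4752, -0.3468, 0.0855]]
```

```bash
cat >> h.py <<'E'
Z=np.array([0,0,1.])
def pick(top,yaw):
    x,y=rack_axes(np.radians(yaw)); d=S*x-C*Z; q=quat(d,-y)
    g=np.array(top)+.028*d-.006*d           # TCP with grasp point 28 mm below the prop's top
    gripper_to(.055,20)
    r.move_to(g-.09*d,q); print("hit",r.move_l(g,vel=.08,guard=8))
    f0=telemetry.current_wrist_force(); gripper_to(0,30)
    print("open",telemetry.current_opening(),telemetry.current_finger_force(),np.round(telemetry.current_wrist_force()-f0,1))
    r.move_l(g-.075*d,vel=.08); p=np.array(telemetry.current_ee_pos()); p[2]=.34; r.move_l(p,vel=.2)
    print("open",telemetry.current_opening(),"t",telemetry.current_t())
def down_q(yaw): return quat(-Z,[-np.sin(yaw),np.cos(yaw),0])
E
python3 - <<'E'
from h import *
pick([.4192,-.2235,.115],16.5)
for yd in range(-180,180,30):
    s=[inverse_kinematics([*m,.145+.015],down_q(np.radians(yd))) for m in((.5747,.3262),(.5336,.1968))]
    print(yd,[None if a is None else a.round(2).tolist() for a in s])
E
```

```text
hit False
open 0.02962136637694613 29.985577762126923 [-2.4 -0.4  2.5]
open 0.029847345303732665 t 10.05
-180 [[0.41, 0.45, 1.42, -0.0, 1.28, 1.98], [0.23, 0.31, 1.63, -0.0, 1.2, 1.8]]
-150 [[0.41, 0.45, 1.42, -0.0, 1.28, 1.46], [0.23, 0.31, 1.63, -0.0, 1.2, 1.28]]
-120 [[0.41, 0.45, 1.42, -0.0, 1.28, 0.93], [0.23, 0.31, 1.63, -0.0, 1.2, 0.75]]
-90 [[0.41, 0.45, 1.42, -0.0, 1.28, 0.41], [0.23, 0.31, 1.63, -0.0, 1.2, 0.23]]
-60 [[0.41, 0.45, 1.42, -0.0, 1.28, -0.11], [0.23, 0.31, 1.63, -0.0, 1.2, -0.29]]
-30 [[0.41, 0.45, 1.42, -0.0, 1.28, -0.64], [0.23, 0.31, 1.63, -0.0, 1.2, -0.82]]
0 [[0.41, 0.45, 1.42, -0.0, 1.28, -1.16], [0.23, 0.31, 1.63, -0.0, 1.2, -1.34]]
30 [[0.41, 0.45, 1.42, -0.0, 1.28, -1.68], [0.23, 0.31, 1.63, -0.0, 1.2, -1.86]]
60 [[0.41, 0.45, 1.42, -0.0, 1.28, -2.21], [0.23, 0.31, 1.63, -0.0, 1.2, -2.39]]
90 [None, None]
120 [None, None]
150 [[0.41, 0.45, 1.42, -0.0, 1.28, 2.51], [0.23, 0.31, 1.63, -0.0, 1.2, 2.33]]
```

Run:
```python
from h import *
q=down_q(np.radians(-60)); m=(.5747,.3262)
r.move_to([*m,.30],q); r.move_l([*m,.19],vel=.12); r.hold(.2)
a=vision.snapshot("side"); b=vision.snapshot("top"); w=vision.snapshot("wrist")
cv2.imwrite("pics/w2.png",np.vstack([cv2.resize(a[50:200,230:430],(800,600))[:300*2]])[:,:,::-1])
cv2.imwrite("pics/w3.png",w[:,:,::-1])
print(telemetry.current_t(),[(np.round(e["at"],3).tolist(),round(e["score"],2)) for c in("side","wrist") for e in models.mark_of("prop_a",c)])
```

```text
13.575 [([0.647, -0.31, 0.009], 0.89), ([0.576, 0.326, 0.094], 0.85), ([0.365, -0.386, 0.012], 0.73), ([0.503, -0.266, 0.019], 0.61), ([0.5, -0.426, 0.016], 0.56), ([0.577, 0.327, 0.096], 0.93)]
```

View pics/w2.png

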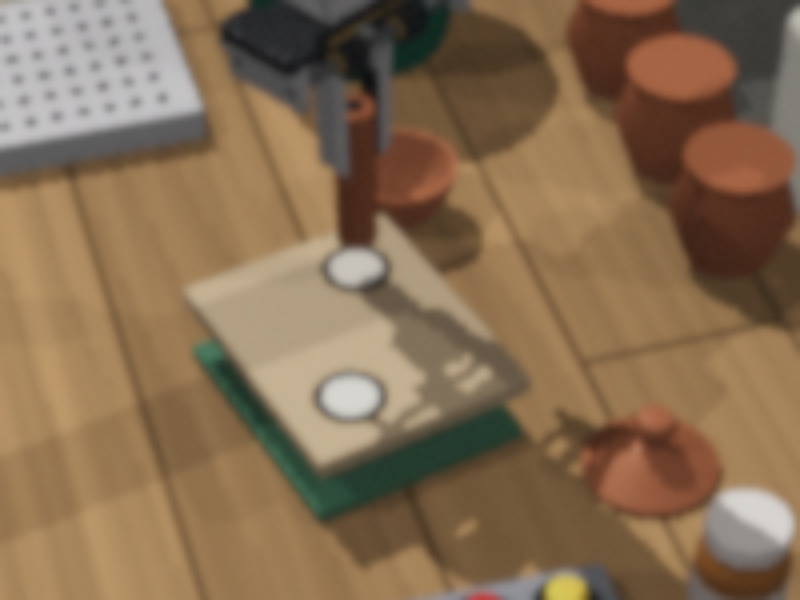

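View pics/w3.png

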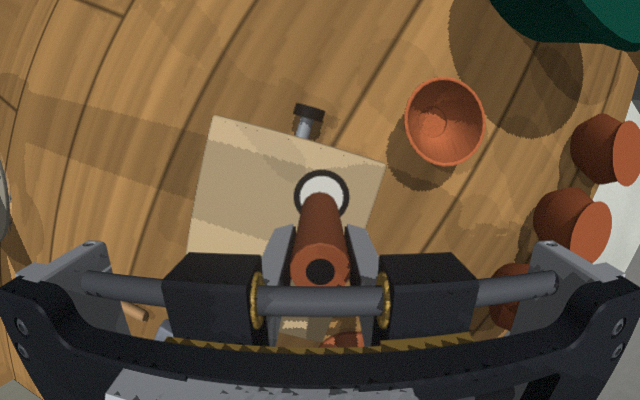

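Both views show the prop upright in the fingers, its foot about 30 mm directly above the far ring. In the wrist view the ring is at (321,195). I lower it until contact, with a force guard.

```bash
cat >> h.py <<'E'
def place(m):
    r.move_l([*m,.172],vel=.06); r.hold(.2)
    hit=r.move_l([*m,.140],vel=.012,guard=2.5); p=np.array(telemetry.current_ee_pos())
    print("contact",hit,p.round(4),np.round(telemetry.current_wrist_force(),1))
    if not hit: return False
    gripper_to(.033,4); r.hold(.1); gripper_to(.05); r.hold(.1)
    r.move_l([*p[:2],.30],vel=.15); print("t",telemetry.current_t()); return True
E
python3 - <<'E'
from h import *
if place((.5740,.3257)):
    vision.snapshot("side");print([(np.round(e["at"],3).tolist(),round(e["score"],2)) for e in models.mark_of("prop_a","side")])
    pick([.4387,-.286,.1147],16.5)
    q=down_q(np.radians(-60)); m=(.5336,.1968)
    r.move_to([*m,.30],q); r.move_l([*m,.19],vel=.12); r.hold(.2)
    a=vision.snapshot("side")
    cv2.imwrite("pics/s4.png",cv2.resize(a[50:200,230:430],(800,600))[:,:,::-1])
    print(telemetry.current_t(),[(np.round(e["at"],3).tolist(),round(e["score"],2)) for e in models.mark_of("prop_a","side")])
    vision.snapshot("wrist");print([(np.round(e["at"],3).tolist(),round(e["score"],2)) for e in models.mark_of("prop_a","wrist")])
E
```

```text
contact True [0.574  0.3257 0.1592] [0.7 0.7 4.5]
t 17.6917
[([0.366, -0.385, 0.014], 0.93), ([0.649, -0.314, 0.009], 0.9), ([0.3, -0.273, 0.012], 0.71), ([0.502, -0.424, 0.019], 0.62), ([0.575, 0.328, 0.065], 0.6)]
hit False
open 0.029911781371077823 29.997611939907074 [-2.3  0.2  2.9]
open 0.029488061453647955 t 24.3917
27.55 [([0.297, -0.274, 0.012], 0.94), ([0.536, 0.197, 0.096], 0.88), ([0.364, -0.385, 0.012], 0.86), ([0.503, -0.427, 0.022], 0.69), ([0.651, -0.313, 0.012], 0.59)]
[([0.573, 0.328, 0.066], 0.75), ([0.534, 0.197, 0.101], 0.59)]
```

View pics/s4.png

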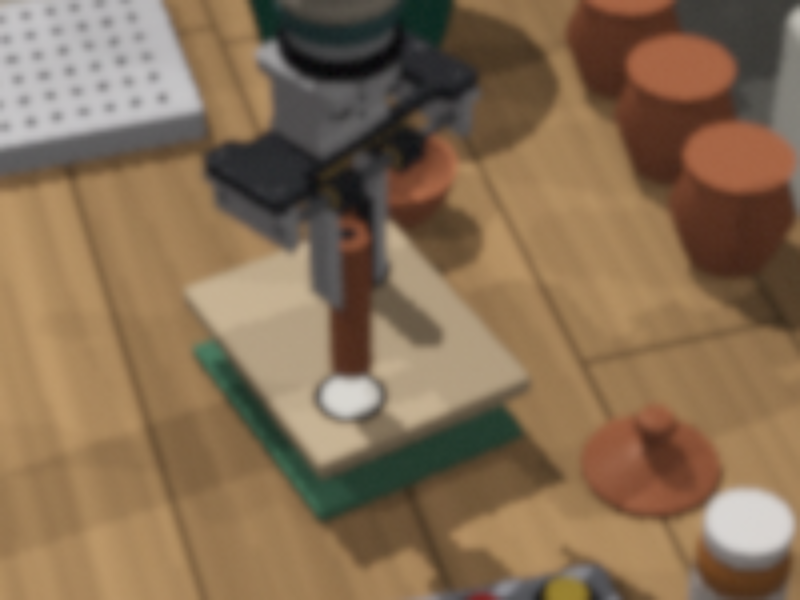

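The side view shows the second prop upright above the near ring at (350,395). The far prop reads (0.574, 0.328, 0.066), standing on its mark.

Run:
```python
from h import *
if place((.5336,.1968)):
    gripper_to(0,10)
    p=np.array(telemetry.current_ee_pos()); r.move_to([.5,.1,.30],down_q(np.radians(-60)))
    a=vision.snapshot("top"); b=vision.snapshot("side")
    cv2.imwrite("pics/s5.png",np.hstack([cv2.resize(a[130:250,180:340],(400,300)),cv2.resize(b[80:230,250:450],(400,300))])[:,:,::-1])
    for c in("top","side"):
        for t in("prop_a","key_yellow_top","key_green_top","key_red_top"):print(c,t,[(np.round(e["at"],3).tolist(),round(e["score"],2)) for e in models.mark_of(t,c)])
    print(telemetry.current_t(),telemetry.current_opening())
```

```text
contact True [0.5336 0.1968 0.1586] [-1.3 -0.   3.8]
t 31.75
top prop_a [([0.502, -0.423, 0.014], 0.91), ([0.295, -0.276, 0.016], 0.86), ([0.649, -0.309, 0.016], 0.68), ([0.365, -0.384, 0.02], 0.56), ([0.51, 0.007, 0.048], 0.55), ([0.534, 0.197, 0.065], 0.45), ([0.566, 0.004, -0.002], 0.42)]
top key_yellow_top [([0.622, 0.004, 0.046], 0.47)]
top key_green_top [([0.511, 0.002, 0.047], 0.57)]
top key_red_top [([0.566, 0.007, 0.044], 0.37)]
side prop_a [([0.296, -0.275, 0.013], 0.87), ([0.648, -0.314, 0.01], 0.83), ([0.366, -0.385, 0.01], 0.81), ([0.501, -0.427, 0.02], 0.62), ([0.575, 0.326, 0.063], 0.59)]
side key_yellow_top [([0.626, 0.007, 0.048], 0.67), ([0.573, 0.328, 0.063], 0.66)]
side key_green_top [([0.512, 0.006, 0.047], 0.48)]
side key_red_top []
33.6083 0.0004849908925472119
```

View pics/s5.png

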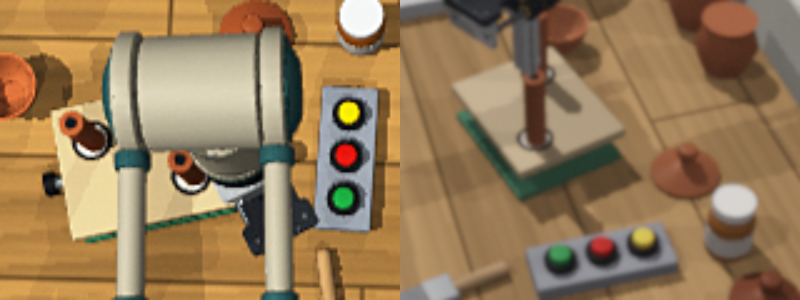

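Both props stand upright in their rings; in the composite's left half the feet are at about (95,140) and (190,180). Now the keys.

Run:
```python
from h import *
q=down_q(0)
for n,(x,y) in(("yellow",(.6245,.005)),("green",(.5115,.005))):
    r.move_to([x,y,.14],q); r.move_l([x,y,.082],vel=.1); r.hold(.2)
    z0=telemetry.current_wrist_force()[2]
    hit=r.move_l([x,y,.058],vel=.015,guard=8); z=telemetry.current_ee_pos()[2]
    r.hold(.15); print(n,hit,round(z-.025,4),round(telemetry.current_wrist_force()[2]-z0,1),round(telemetry.current_ee_pos()[2]-.025,4))
    r.move_l([x,y,.14],vel=.1); r.hold(.2)
r.move_to([.4,0,.3],q)
im=vision.snapshot("top"); cv2.imwrite("pics/t6.png",im[:,:,::-1])
print(telemetry.current_t())
```

```text
yellow True 0.0413 6.1 0.0412
green True 0.0412 4.1 0.0412
42.5583
```

View pics/t6.png

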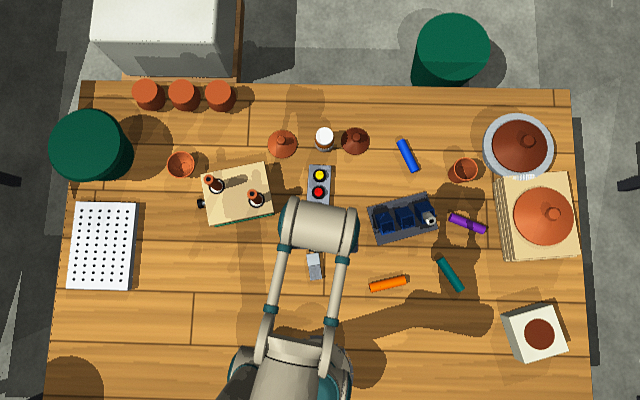

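The picture shows both props on their rings at (215,185) and (257,198), the short prop in its pocket at (428,218), and everything else unmoved. Both keys went down about 5.8 mm and stopped the arm at the 8 N guard, so they bottomed out.

```bash
python3 -c "
from plant import r
print(r.sign_off())"
```

```text
the job is handed in; nothing more can be done
None
```

The job is handed in, with no verdict returned: both tall props stand upright on their ring marks, yellow then green were pressed fully and released, and the short prop, red key and bystanders look untouched, at about 43 s of the 72 s allowed.

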